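# Load the teapot under the hot-water tap

### The job

Draw the teapot out on its sliding carriage, fully to the stop away from the hot-water tap, then lift the lid off the pot and lay it knob up in the middle of the daisy-shaped trivet. With the pot still drawn out, put every tea infuser into the pot, then push the carriage fully home again so that the open pot stands under the tap. Leave the mugs and the honey jar where they are.

Things in the scene. Friction and masses are not known exactly. Their poses are not given: they have to be found in the camera images.
- station: fixed wooden base of the tea station, 235 mm (x) by 500 mm (y), 12 mm thick; origin on the work surface below the middle of the slide; its y axis is the slide direction, pointing from the tap to the loading end. Its yaw varies a little. A steel tap column, 24 mm thick, stands at x 137, y -100 mm and its swan neck (top at z 284 mm) arches towards -x over the parked pot
- tap_outlet (a point): lower end of the tap's outlet, 203 mm above the work surface, at y -100 mm of the station; too low to lift the lid out under it
- carriage (a joint): position of the carriage along the station's y axis, m: 0 = home stop, pot right under the tap; 0.18 = outer stop, pot drawn out for loading. Friction about 4 N, light damping, hard stops, stays where it is left. Starts at home. The carriage is a wooden deck (top 35 mm above the work surface) 140 mm wide with the steel teapot fixed to it
- post_top (a point): centre of the top of the carriage's upright wooden post, for gripping: 24 mm in diameter, 70 mm tall above the deck, top 105 mm above the work surface; it stands 112 mm from the pot's axis along the station's +y and moves with the carriage
- pot_mouth (a point): centre of the teapot's round mouth, at rim height, 115 mm above the work surface, moves with the carriage; axes as the station's. Mouth 104 mm inside and 112 mm outside, pot 128 mm at its widest, inner floor 75 mm below the rim. The spout points to the station's -y, the black side handle to its +x
- lid: loose steel lid, 120 mm disc, 5 mm thick, over an 96 mm wide, 6 mm deep plug that sits in the pot's mouth (disc rests on the rim), with a dark wooden knob on top: neck 20 mm in diameter, from 29 to 43 mm above the origin a head 26 mm in diameter. Origin at the centre of the plug's underside, z up through the knob; about 120 g; starts on the pot
- trivet: fixed white daisy-shaped ceramic trivet with an orange centre, flat round plate of 124 mm (166 mm over the petals), 6 mm thick; origin at the centre of its underside
- infuser1: tea infuser, a closed steel drum 30 mm in diameter and 24 mm tall with an orange knob 16 mm in diameter and 20 mm tall on top (44 mm in all, about 60 g), standing knob up at the start; origin at the centre of its underside, z towards the knob. Three to five are present; None if absent
- infuser2: tea infuser, a closed steel drum 30 mm in diameter and 24 mm tall with an orange knob 16 mm in diameter and 20 mm tall on top (44 mm in all, about 60 g), standing knob up at the start; origin at the centre of its underside, z towards the knob. Three to five are present; None if absent
- infuser3: tea infuser, a closed steel drum 30 mm in diameter and 24 mm tall with an orange knob 16 mm in diameter and 20 mm tall on top (44 mm in all, about 60 g), standing knob up at the start; origin at the centre of its underside, z towards the knob. Three to five are present; None if absent
- infuser4: tea infuser, a closed steel drum 30 mm in diameter and 24 mm tall with an orange knob 16 mm in diameter and 20 mm tall on top (44 mm in all, about 60 g), standing knob up at the start; origin at the centre of its underside, z towards the knob. Three to five are present; None if absent
- infuser5: tea infuser, a closed steel drum 30 mm in diameter and 24 mm tall with an orange knob 16 mm in diameter and 20 mm tall on top (44 mm in all, about 60 g), standing knob up at the start; origin at the centre of its underside, z towards the knob. Three to five are present; None if absent
- mug_a: Bystander, to be left alone. white mug, 80 mm wide, 85 mm tall, origin at the centre of its underside
- mug_b: Bystander, to be left alone. orange mug, 80 mm wide, 85 mm tall, origin at the centre of its underside
- honey_jar: Bystander, to be left alone. amber honey jar with brass cap, 68 mm wide, 95 mm tall, origin at the centre of its underside
There are look-alikes about, which are no part of the job. What is shaped like the infuser1 but pink or purple is not meant.

How it is judged:
On the way, in this order (a step that is already met when the one before it is completed fails the run):
1. the carriage is drawn out to its outer stop (value of joint carriage above 0.172 m), for 0.2 s.
2. the lid lies knob up on the middle of the trivet, the carriage still out (within 25 mm of the stop) (value of joint carriage above 0.155 m and horizontal distance between lid and trivet below 0.03 m and z of lid in the frame of trivet between 0 and 0.012 m and angle between lid's own z axis and vertical below 0.12 rad and linear speed of lid below 0.03 m/s), for 0.2 s.
3. every infuser is in the pot, the carriage still out (within 25 mm of the stop) (value of joint carriage above 0.155 m and horizontal distance between each of infuser1, infuser2, infuser3, infuser4, infuser5 and pot_mouth below 0.06 m and z of infuser1 in the frame of pot_mouth between -0.09 and -0.015 m and z of infuser2 in the frame of pot_mouth between -0.09 and -0.015 m and z of infuser3 in the frame of pot_mouth between -0.09 and -0.015 m and z of infuser4 in the frame of pot_mouth between -0.09 and -0.015 m and z of infuser5 in the frame of pot_mouth between -0.09 and -0.015 m), for 0.2 s.
At the end, for the whole second after the job is handed in: The carriage is within 10 mm of its home stop, every infuser is inside the pot with its underside's centre at least 15 mm below the rim, the lid lies flat and knob up on the trivet at rest within 30 mm of its middle (value of joint carriage below 0.01 m and horizontal distance between lid and trivet below 0.03 m and z of lid in the frame of trivet between 0 and 0.012 m and angle between lid's own z axis and vertical below 0.12 rad and linear speed of lid below 0.02 m/s and horizontal distance between each of infuser1, infuser2, infuser3, infuser4, infuser5 and pot_mouth below 0.06 m and z of infuser1 in the frame of pot_mouth between -0.09 and -0.015 m and z of infuser2 in the frame of pot_mouth between -0.09 and -0.015 m and z of infuser3 in the frame of pot_mouth between -0.09 and -0.015 m and z of infuser4 in the frame of pot_mouth between -0.09 and -0.015 m and z of infuser5 in the frame of pot_mouth between -0.09 and -0.015 m); the robot touches nothing.
It fails at once if the mug_a is moved more than 30 mm (distance of mug_a from where it was at the start of the episode above 0.03 m).
It fails at once if the mug_b is moved more than 30 mm (distance of mug_b from where it was at the start of the episode above 0.03 m).
It fails at once if the honey_jar is moved more than 30 mm (distance of honey_jar from where it was at the start of the episode above 0.03 m).
Of infuser1, infuser2, infuser3, infuser4, infuser5 only 3 to 5 are there at a start; the rules pass over those that are not, and their reading is None.
At some moment in a run one of infuser1, infuser2, infuser3, infuser4, infuser5 may be knocked a few centimetres aside while the robot is not near it.
Once in a run the grip may slacken for a moment while it holds something.
It also fails if it takes over 210 s, if anything falls off the work surface, if the arm or the gripper's body presses on something with over 40 N, if the wrist force passes 120 N, or if a joint passes its speed limit or range.

### The arm

A 6-joint arm with a two-finger parallel gripper is mounted at the origin on the work surface. World frame = base frame: x ahead of the robot, y to its left, z up, the work surface at z = 0. Lengths are in m, angles in rad, forces in N, time in s.
With the tool pointing down it reaches from about 0.375 to 0.9 m from the base axis. Payload 3.1 kg.
Tool frame: the origin (TCP) lies at the very end of the fingers, on their centre line; the grasp point (between the pads) lies 19 mm behind it; z points along the fingers, y is the line along which they close (so a half turn about z gives the same grasp; the last joint's range is limited). The gripper opens to 85 mm and grips with 20 to 120 N. Pads are 22 mm wide; open, the fingers measure 114 mm over their backs; the gripper's body (76 mm by 85 mm) begins 54 mm behind the grasp point. The pads swing forward as they close: fully open they stand 13 mm farther back than shut.
Start: joints at [-1.526, 0.527, 1.433, -0, 1.181, -0.178], TCP at [0.138, -0.61, 0.192] pointing down, gripper open.
Joint ranges: [-3.08, 3.08], [-0.75, 2.2], [0.22, 2.44], [-1.43, 4.57], [0, 2.65], [-2.85, 2.85]. Speed limits (rad/s): [2.79, 2.79, 3.14, 3.14, 3.14, 3.14].

### API

Orientations are given as a unit quaternion [x, y, z, w].
In Python, from station import telemetry, snapshot, ticket gives the robot as it stands.
- The arm moves only by the tool move_arm, never from a script. Its argument "commands" is text: rows parted by semicolons, each of 7 numbers parted by spaces: the shift along the tool's x, y, z in mm, then the turn, a rotation vector about the tool's x, y, z in degrees, then the opening, from -1 (shut) to 1 (fully open). A call has exactly 5 rows; each row is the pose to reach, as a shift and turn from the pose commanded when the call began, along the tool's axes at that moment; what a row does not reach only later rows make up. A row lasts 1/8 s, in which the tool goes at most 62.5 mm and 10.7 degrees, less where a joint would pass 70% of its speed; a pose out of reach is approached as far as the arm can. A call with a gripper value outside its range is refused whole. The fingers move at their own pace and stop on an object; "grip_force" is the grip in N (left out, the last holds). Time passes only in rows, so rows that repeat a pose let the fingers close, or fill a call up. It gives the time, the measured TCP pose, the force, the opening and the grip force at its end, in the units of the state.
- telemetry.sense(): the state, without advancing time (a new reading comes with each control period).
- snapshot(name): name is "side" or "top" or "wrist"; returns a dict with "image" (420x560x3 uint8, red, green, blue), "fx", "fy", "cx", "cy" (pixels), "pose" (4x4, takes a point from camera to world coordinates). Camera axes: x right, y down, z forward; pixel columns grow to the right and rows downward; lengths in m; the calibration is good to about 2 mm. A picture is of the moment at which its call begins. There is no depth.
- ticket.sign_off(): hands the job in; it is judged then, once.
The state is a dict: "t": time; "q": joint angles; "qd": joint speeds; "tau": joint torques, N m; "tcp_pos": TCP position; "tool_rot": TCP orientation; "force": force on the tool from outside, world axes, zero at the start; "ft_torque": the same for the moment, N m; "finger_gap": opening from 0.0 (shut) to 1.0 (fully open); "gripper_force": force on a finger pad.
Only numpy, scipy, OpenCV 4.12 (cv2) and the standard library are available. Lean on these libraries where they do the work, as an engineer would, in place of code of your own. Each camera call takes 0.05 s, during which the arm holds its last target. There are 200 camera calls.

## Working session

There is one attempt and no reset: what is moved stays moved. The work goes in short steps, Python scripts to look and compute and a tool call to move; the robot and the scene stay as the last step left them, time stands still between calls to the robot, and variables do not carry over. Pictures are saved under pics/ and viewed, at most 14 in all, crops included, and the job is handed in when it is done.

Besides the shell and the picture viewer there is one more tool, called as name(argument=value, ...), one argument or row to a line, values as JSON. move_arm: Moves the arm, as the interface text tells. Its arguments: {"type":"object","properties":{"commands":{"type":"string"},"grip_force":{"type":"number"}},"required":["commands"]}

```bash
ls; mkdir -p pics; python3 - <<'E'
from station import telemetry, snapshot
import cv2,numpy as np
s=telemetry.sense();print(s)
for n in ["top","side"]:
    d=snapshot(n);cv2.imwrite(f"pics/{n}0.png",d["image"][:,:,::-1]);print(n,d["fx"],d["fy"],d["cx"],d["cy"],np.round(d["pose"],4).tolist())
E
```

```text
pics
{'t': 0.0, 'q': array([-1.52652560e+00,  5.28475605e-01,  1.43389993e+00,  1.46644022e-05,
        1.18139086e+00, -1.78523749e-01]), 'qd': array([ 0.00099951,  0.00035499, -0.00183403, -0.00032216, -0.00083634,
        0.00052042]), 'tau': array([-1.70086911e-03, -4.42354524e+01, -1.78026956e+01, -2.67204405e-04,
        8.50843498e-03, -1.19983733e-05]), 'tcp_pos': array([ 0.13808042, -0.60874017,  0.19102866]), 'tool_rot': array([ 9.93801465e-01,  1.11164148e-01,  7.96679555e-05, -1.08396695e-03]), 'force': array([-0.37845197,  0.03997724, -0.58820802]), 'ft_torque': array([-0.04243361,  0.0321425 , -0.02734067]), 'gripper_force': 0.0, 'finger_gap': 1.000577811483881}
top 453.66530496736976 453.66530496736976 277.1931149867277 213.36446139137448 [[0.0085, -0.9799, 0.1991, 0.2536], [-1.0, -0.0088, -0.0009, 0.0126], [0.0026, -0.1991, -0.98, 1.4896], [0.0, 0.0, 0.0, 1.0]]
side 542.940796716702 542.940796716702 272.1338639305627 210.15645787335836 [[0.758, -0.328, 0.5637, -0.3227], [-0.6521, -0.3635, 0.6653, -0.9725], [-0.0133, -0.8719, -0.4895, 0.8692], [0.0, 0.0, 0.0, 1.0]]
```

View pics/top0.png

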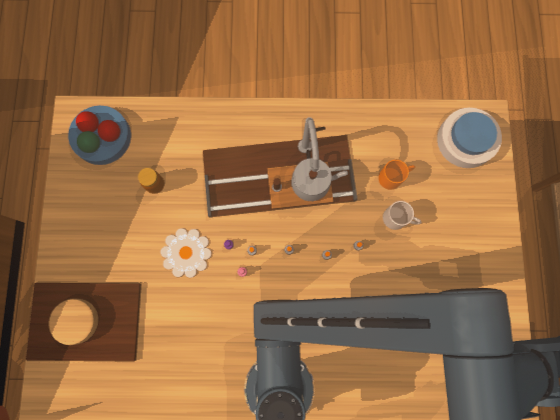

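View pics/side0.png

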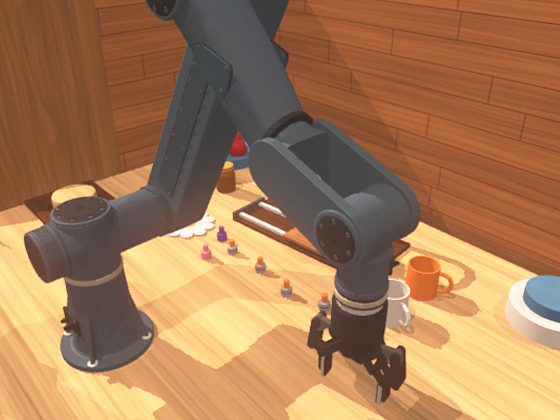

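The top view shows four infusers with orange knobs near (252,250), (290,250), (327,254) and (360,244). The pink (242,271) and purple (229,244) look-alikes sit beside them. The trivet is at (186,253), the post at (277,183) and the pot at (312,178) under the tap. The side view agrees.

```bash
cat > h.py <<'E'
import numpy as np,cv2
from station import telemetry,snapshot
from scipy.spatial.transform import Rotation as R
def px2w(d,u,v,z):
    P=np.array(d["pose"]);r=P[:3,:3]@np.array([(u-d["cx"])/d["fx"],(v-d["cy"])/d["fy"],1]);o=P[:3,3]
    return o+r*(z-o[2])/r[2]
def orange(d,z=0.034,amin=6,roi=None):
    h=cv2.cvtColor(d["image"],cv2.COLOR_RGB2HSV)
    m=cv2.inRange(h,(5,190,150),(14,255,255))
    n,l,s,c=cv2.connectedComponentsWithStats(m)
    return [(c[i].round(1).tolist(),int(s[i,4]),px2w(d,*c[i],z).round(4).tolist()) for i in range(1,n) if s[i,4]>=amin]
def delta(target,yaw=None):
    """move in tool axes (mm) to world target; turn about tool z (deg) so that tool y has world heading yaw"""
    s=telemetry.sense();r=R.from_quat(s["tool_rot"]);v=r.inv().apply(np.array(target)-s["tcp_pos"])*1000
    y=r.as_matrix()[:,1];a=np.degrees(np.arctan2(y[1],y[0]))
    t=None if yaw is None else -(((yaw-a)+90)%180-90)
    print("shift",v.round(1),"turn z",t,"tooly heading",round(a,1),"tcp",s["tcp_pos"].round(4),"q",s["q"].round(2))
E
python3 - <<'E'
from h import *
d=snapshot("top")
for o in orange(d): print(o)
for p in [(203,150),(348,136),(356,200),(210,215)]: print("corner",px2w(d,*p,.012).round(3))
print("post",px2w(d,277,182,.105).round(3),"knob",px2w(d,312,170,.15).round(3))
im=d["image"][120:290,140:420]
cv2.imwrite("pics/crop0.png",cv2.resize(im,None,fx=2.8,fy=2.8,interpolation=cv2.INTER_CUBIC)[:,:,::-1])
E
```

```text
([392.8, 174.1], 489, [0.6865, -0.373, 0.034])
([359.2, 244.2], 19, [0.4502, -0.2543, 0.034])
([288.8, 248.8], 11, [0.433, -0.0271, 0.034])
([327.2, 253.4], 16, [0.4192, -0.1508, 0.034])
([186.0, 257.6], 7, [0.4019, 0.3027, 0.034])
corner [0.773 0.267 0.012]
corner [ 0.828 -0.23   0.012]
corner [ 0.602 -0.252  0.012]
corner [0.546 0.234 0.012]
post [0.636 0.013 0.105] knob [ 0.663 -0.094  0.15 ]
```

View pics/crop0.png

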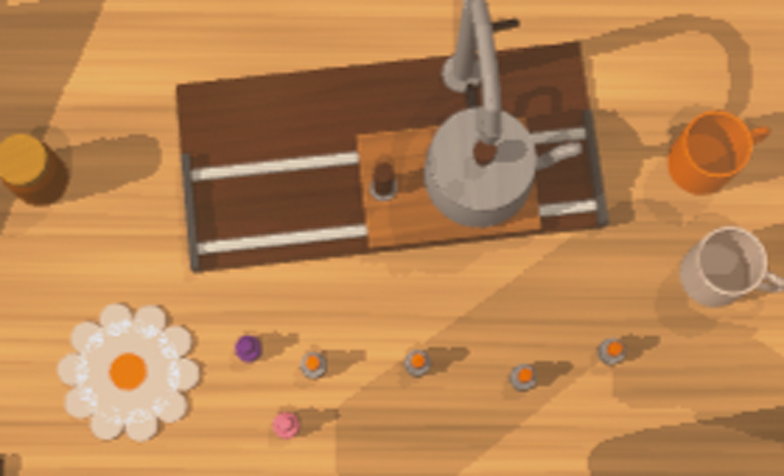

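```bash
python3 - <<'E'
from h import *
d=snapshot("top")
f=lambda u,v,z:px2w(d,u/2.8+140,v/2.8+120,z).round(4)
print("post",f(384,170,.105),"knob",f(486,151,.152),"trivet",f(128,371,.006))
print("rails",f(195,175,.02),f(200,248,.02))
for p in [(313,363),(417,361),(525,376),(614,350),(286,424),(248,347)]: print("inf",f(*p,.044))
print("honey",f(22,158,.095),"mugs",f(712,138,.085),f(730,258,.085))
s=telemetry.sense();P=snapshot("wrist");T=np.eye(4);T[:3,:3]=R.from_quat(s["tool_rot"]).as_matrix();T[:3,3]=s["tcp_pos"]
print((np.linalg.inv(T)@P["pose"]).round(3),P["fx"])
delta([.64,.01,.25],6.4)
E
```

```text
post [0.6402 0.0125 0.105 ] knob [ 0.6496 -0.0989  0.152 ] trivet [0.4214 0.31   0.006 ]
rails [0.6556 0.2385 0.02  ] [0.5664 0.2292 0.02  ]
inf [0.4281 0.0916 0.044 ]
inf [ 0.4315 -0.0272  0.044 ]
inf [ 0.4154 -0.1505  0.044 ]
inf [ 0.4461 -0.2528  0.044 ]
inf [0.3585 0.1208 0.044 ]
inf [0.4459 0.1664 0.044 ]
honey [0.6533 0.4246 0.095 ] mugs [ 0.6874 -0.365   0.085 ] [ 0.5464 -0.3793  0.085 ]
[[-0.    -0.957 -0.289  0.075]
 [ 1.    -0.     0.    -0.   ]
 [-0.    -0.289  0.957 -0.182]
 [ 0.     0.     0.     1.   ]] 305.6313795529166
shift [ 626.3 -493.   -57.8] turn z -83.63531234622442 tooly heading -77.2 tcp [ 0.1381 -0.6092  0.1915] q [-1.53  0.53  1.43  0.    1.18 -0.18]
```

move_arm(
  commands="40 -30 -30 0 0 -8 1; 86 -68 -60 0 0 -16 1; 133 -105 -60 0 0 -24 1; 180 -142 -60 0 0 -32 1; 227 -179 -60 0 0 -40 1",
)

```text
t: 0.88
tcp_pos: [0.321, -0.3832, 0.2523]
tool_rot: [0.895, 0.446, 0.0, 0.0]
force: [0.9, 0.5, -0.2]
finger_gap: 0.998
gripper_force: 0.0
```

```bash
python3 - <<'E'
from h import *
delta([.64,.0125,.25],5.5)
E
```

```text
shift [508.   16.7   2.2] turn z -42.49282009074204 tooly heading -37.0 tcp [ 0.321  -0.3832  0.2523] q [-1.1   0.28  1.66  0.    1.19 -0.45]
```

move_arm(
  commands="55 2 0 0 0 -8 1; 110 4 0 0 0 -16 1; 165 6 0 0 0 -24 1; 220 8 0 0 0 -32 1; 275 10 0 0 0 -40 1",
)

```text
t: 1.5
tcp_pos: [0.4953, -0.1704, 0.2521]
tool_rot: [0.688, 0.726, -0.0, 0.0]
force: [1.3, -0.7, 0.0]
finger_gap: 1.001
gripper_force: 0.0
```

```bash
python3 - <<'E'
from h import *
delta([.64,.0125,.25],5.5)
E
```

```text
shift [175.  154.1   2.1] turn z -2.470179581810413 tooly heading 3.0 tcp [ 0.4953 -0.1704  0.2521] q [-0.54  0.32  1.61 -0.    1.21 -0.6 ]
```

move_arm(
  commands="50 0 0 0 0 -1 1; 100 0 0 0 0 -2 1; 140 45 0 0 0 -2.5 1; 175 100 0 0 0 -2.5 1; 175 125 0 0 0 -2.5 1",
)

```text
t: 2.12
tcp_pos: [0.6126, 0.0119, 0.252]
tool_rot: [0.672, 0.74, 0.001, 0.0]
force: [-1.0, -0.7, -0.7]
finger_gap: 1.001
gripper_force: 0.0
```

```bash
python3 - <<'E'
from h import *
delta([.64,.0125,.25],5.5)
d=snapshot("wrist");cv2.imwrite("pics/w1.png",d["image"][:,:,::-1])
import pickle;pickle.dump(d,open("w1.pkl","wb"))
E
```

```text
shift [-2.1 27.3  2. ] turn z -0.005321202148550697 tooly heading 5.5 tcp [0.6126 0.0119 0.252 ] q [-0.16  0.45  1.39  0.    1.3  -0.26]
```

View pics/w1.png

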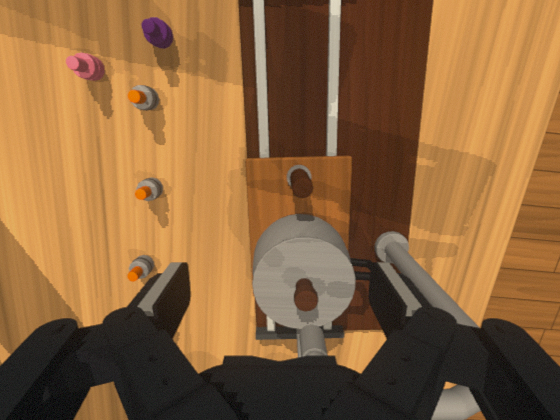

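The wrist view shows the post top at about (302,185) and the lid knob top at about (306,295). Three infusers are visible on the left. The fingers are clear of the tap.

```bash
python3 - <<'E'
from h import *
import pickle
d=pickle.load(open("w1.pkl","rb"))
print("post",px2w(d,302,186,.105).round(4),"knob",px2w(d,306,296,.152).round(4))
a=px2w(d,299,0,.025);b=px2w(d,299.5,150,.025)
print(a.round(4),b.round(4), np.degrees(np.arctan2(*(a-b)[:2])))
for p in [(133,97),(142,193),(133,273)]: print("inf",px2w(d,*p,.044).round(4))
E
```

```text
post [0.6386 0.0164 0.105 ] knob [ 0.652  -0.0909  0.152 ]
[0.6172 0.2178 0.025 ] [0.6374 0.0474 0.025 ] -6.7694587564071895
inf [0.43   0.0925 0.044 ]
inf [ 0.4368 -0.0257  0.044 ]
inf [ 0.4202 -0.1447  0.044 ]
```

move_arm(
  commands="0 26 0 0 0 -1 1; 0 26 50 0 0 -1 1; 0 26 100 0 0 -1 1; 0 26 150 0 0 -1 1; 0 26 198 0 0 -1 1",
  grip_force=60,
)

```text
t: 2.8
tcp_pos: [0.636, 0.011, 0.0525]
tool_rot: [0.668, 0.745, -0.0, -0.0]
force: [0.5, -0.4, -0.3]
finger_gap: 0.992
gripper_force: 0.0
```

move_arm(
  commands="0 0 0 0 0 0 0.3; 0 0 0 0 0 0 0.3; 0 0 0 0 0 0 -1; 0 0 0 0 0 0 -1; 0 0 0 0 0 0 -1",
)

```text
t: 3.42
tcp_pos: [0.6387, 0.0111, 0.0567]
tool_rot: [0.667, 0.745, 0.002, 0.002]
force: [0.5, 0.7, 7.4]
finger_gap: 0.245
gripper_force: 58.5
```

```bash
python3 - <<'E'
from h import *
print(telemetry.sense()["force"].round(1));delta([.64,.0125,.055],6.6)
E
```

```text
[0.5 0.7 7.4]
shift [1.2 1.4 1.7] turn z -0.3367813415391936 tooly heading 6.3 tcp [0.6387 0.0111 0.0567] q [-0.16  0.71  1.51  0.    0.92 -0.27]
```

move_arm(
  commands="18 0 -2 0 0 0 -1; 40 0 -3 0 0 0 -1; 65 0 -3 0 0 0 -1; 90 0 -3 0 0 0 -1; 115 0 -3 0 0 0 -1",
)

```text
t: 4.05
tcp_pos: [0.6247, 0.1246, 0.0569]
tool_rot: [0.667, 0.745, -0.001, 0.001]
force: [2.2, -3.5, -5.6]
finger_gap: 0.242
gripper_force: 59.6
```

move_arm(
  commands="20 0 0 0 0 0 -1; 38 0 0 0 0 0 -1; 52 0 0 0 0 0 -1; 64 0 0 0 0 0 -1; 72 0 0 0 0 0 -1",
)

```text
t: 4.68
tcp_pos: [0.6167, 0.1898, 0.0569]
tool_rot: [0.665, 0.747, -0.006, 0.005]
force: [4.2, -36.4, -4.2]
finger_gap: 0.244
gripper_force: 60.2
```

move_arm(
  commands="0 0 0 0 0 0 -1; -4 0 0 0 0 0 -1; -5 0 0 0 0 0 1; -5 0 0 0 0 0 1; -5 0 0 0 0 0 1",
)

```text
t: 5.3
tcp_pos: [0.6168, 0.1934, 0.0576]
tool_rot: [0.667, 0.745, 0.001, -0.0]
force: [0.5, -0.0, -0.5]
finger_gap: 0.868
gripper_force: 0.0
```

move_arm(
  commands="0 0 -50 0 0 0 1; 0 0 -105 0 0 0 1; 0 0 -160 0 0 0 1; 0 0 -190 0 0 0 1; 0 0 -190 0 0 0 1",
)

```text
t: 5.92
tcp_pos: [0.6185, 0.1934, 0.2508]
tool_rot: [0.667, 0.745, 0.003, 0.002]
force: [-0.4, -0.2, -0.1]
finger_gap: 0.997
gripper_force: 0.0
```

```bash
python3 - <<'E'
from h import *
delta([.6304,.079,.25],6.8)
d=snapshot("wrist");cv2.imwrite("pics/w2.png",d["image"][:,:,::-1])
import pickle;pickle.dump(d,open("w2.pkl","wb"))
d=snapshot("top")
for o in orange(d): print(o)
E
```

```text
shift [-115.    -0.7    0.7] turn z -0.48394583198603414 tooly heading 6.3 tcp [0.6185 0.1934 0.2508] q [0.13 0.5  1.31 0.   1.33 0.02]
([389.4, 175.9], 374, [0.68, -0.3615, 0.034])
([409.4, 167.8], 22, [0.7089, -0.4294, 0.034])
```

View pics/w2.png

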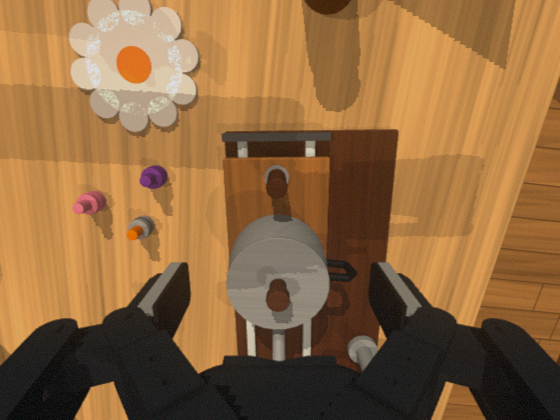

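The carriage is at the outer stop: the deck touches the end bar. The post top is at about (276,187), the lid knob top at (278,298) and the trivet's orange centre at (134,64).

```bash
python3 - <<'E'
from h import *
import pickle
d=pickle.load(open("w2.pkl","rb"))
for o in orange(d): print(o, px2w(d,*o[0],.006).round(4))
print("post",px2w(d,277,187,.105).round(4),"knob",px2w(d,278,297,.152).round(4))
print("disc",px2w(d,278,267,.12).round(4))
E
```

```text
([133.4, 64.2], 942, [0.434, 0.3086, 0.034]) [0.4217 0.3116 0.006 ]
([296.8, 160.0], 8, [0.6415, 0.2173, 0.034]) [0.6437 0.2138 0.006 ]
([305.8, 160.5], 20, [0.6533, 0.2179, 0.034]) [0.6563 0.2145 0.006 ]
([303.2, 166.7], 18, [0.6509, 0.2095, 0.034]) [0.6538 0.2055 0.006 ]
([318.1, 166.3], 7, [0.6704, 0.2122, 0.034]) [0.6745 0.2083 0.006 ]
([315.2, 168.8], 12, [0.667, 0.2086, 0.034]) [0.671  0.2044 0.006 ]
([134.2, 232.6], 68, [0.4295, 0.0931, 0.034]) [0.4168 0.0808 0.006 ]
post [0.6181 0.1945 0.105 ] knob [0.6307 0.0876 0.152 ]
disc [0.6288 0.1058 0.12  ]
```

move_arm(
  commands="-55 0 0 0 0 0 1; -110 0 0 0 0 0 1; -110 0 50 0 0 0 1; -110 0 100 0 0 0 1; -110 0 124 0 0 0 1",
  grip_force=90,
)

```text
t: 6.65
tcp_pos: [0.6245, 0.0829, 0.1173]
tool_rot: [0.668, 0.744, -0.003, -0.004]
force: [0.4, 0.4, 0.1]
finger_gap: 0.998
gripper_force: 0.0
```

move_arm(
  commands="0 0 0 0 0 0 0.3; 0 0 0 0 0 0 0.1; 0 0 0 0 0 0 -1; 0 0 0 0 0 0 -1; 0 0 0 0 0 0 -1",
)

```text
t: 7.28
tcp_pos: [0.6291, 0.0829, 0.1238]
tool_rot: [0.667, 0.745, 0.0, 0.001]
force: [0.2, -0.3, 0.1]
finger_gap: 0.0
gripper_force: 0.0
```

```bash
python3 - <<'E'
from h import *
delta([.631,.084,.127],6.8)
d=snapshot("wrist");cv2.imwrite("pics/w3.png",d["image"][:,:,::-1])
E
```

```text
shift [ 0.9  2.  -3.2] turn z -0.5295172871868772 tooly heading 6.3 tcp [0.6291 0.0829 0.1238] q [-0.04  0.62  1.47  0.    1.05 -0.15]
```

View pics/w3.png

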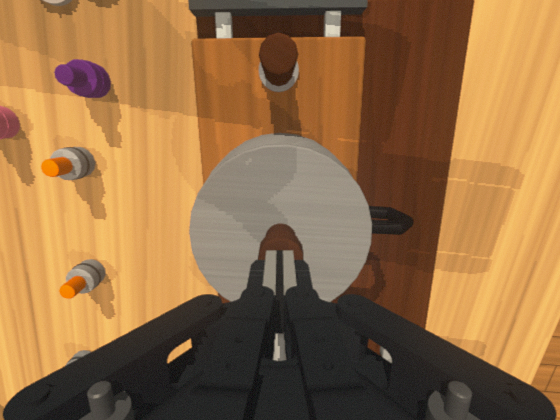

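The fingers closed short of the knob, which is ahead of them at about (281,240). The disc spans columns 190 to 372 and its near edge is at row 147.

```bash
python3 - <<'E'
from h import *
d=snapshot("wrist")
print(np.array(d["pose"]).round(3))
for n,u,v,z in [("near edge top",281,147,.12),("near edge bot",281,136,.115),("left",190,225,.118),("right",372,225,.118),("post top",277,55,.105),("knob front bottom edge of head?",281,224,.152)]: print(n,px2w(d,u,v,z).round(4))
# where would knob axis at given point project
P=np.linalg.inv(d["pose"])
for y in (.083,.09,.095,.10):
  for z in (.12,.152):
    p=P@[.63,y,z,1];print(y,z,(p[:2]/p[2]*d["fx"]+[d["cx"],d["cy"]]).round(0))
E
```

```text
[[ 0.994  0.104  0.032  0.622]
 [ 0.109 -0.952 -0.287  0.157]
 [ 0.001  0.289 -0.957  0.306]
 [ 0.     0.     0.     1.   ]]
near edge top [0.6249 0.1399 0.12  ]
near edge bot [0.6243 0.146  0.115 ]
left [0.5715 0.0836 0.118 ]
right [0.6894 0.0965 0.118 ]
post top [0.6168 0.1919 0.105 ]
knob front bottom edge of head? [0.6288 0.1027 0.152 ]
0.083 0.12 [279. 236.]
0.083 0.152 [279. 258.]
0.09 0.12 [280. 226.]
0.09 0.152 [281. 246.]
0.095 0.12 [281. 219.]
0.095 0.152 [282. 238.]
0.1 0.12 [282. 211.]
0.1 0.152 [283. 229.]
```

```bash
python3 - <<'E'
from h import *
d=snapshot("wrist");s=snapshot("side")
a=cv2.resize(d["image"][190:320,210:350],(420,390),interpolation=cv2.INTER_CUBIC)
b=s["image"][180:310,230:370];b=cv2.resize(b,(420,390),interpolation=cv2.INTER_CUBIC)
cv2.imwrite("pics/c3.png",np.hstack([a,b])[:,:800,::-1])
P=np.linalg.inv(s["pose"])
p=P@[.63,.082,.152,1];print((p[:2]/p[2]*s["fx"]+[s["cx"],s["cy"]]).round(0))
E
```

```text
[287. 186.]
```

View pics/c3.png

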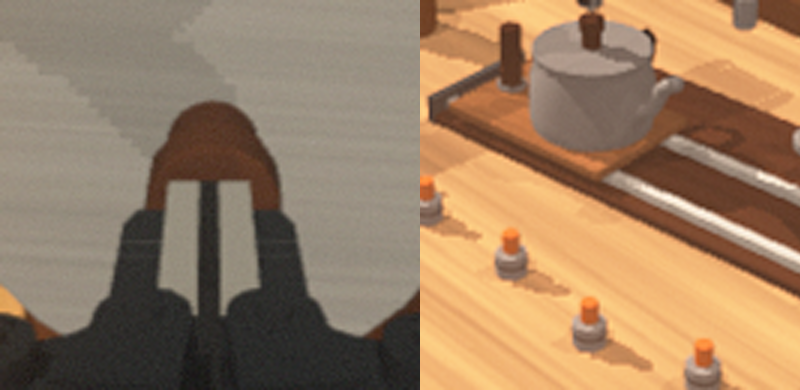

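The shut fingertips appear just above the knob in both views, so they closed over it rather than behind it. I'll open, go lower in small steps and check force and grip each time.

move_arm(
  commands="0 0 0 0 0 0 0; 0 0 0 0 0 0 0; 0 0 4 0 0 0 0; 0 0 8 0 0 0 0; 0 0 12 0 0 0 0",
)

```text
t: 8.1
tcp_pos: [0.6286, 0.0829, 0.1105]
tool_rot: [0.667, 0.745, -0.0, -0.0]
force: [0.6, 0.7, -0.0]
finger_gap: 0.501
gripper_force: 0.0
```

```bash
python3 - <<'E'
from h import *
d=snapshot("wrist");s=snapshot("side")
a=cv2.resize(d["image"][150:330,185:375],(400,380),interpolation=cv2.INTER_CUBIC)
b=s["image"][150:260,230:346];b=cv2.resize(b,(400,380),interpolation=cv2.INTER_CUBIC)
cv2.imwrite("pics/c4.png",np.hstack([a,b])[:,:,::-1])
st=telemetry.sense();print(st["tcp_pos"],st["force"],st["finger_gap"])
E
```

```text
[0.62817097 0.08291858 0.11019221] [ 0.95451112 -0.42540588  0.08537565] 0.4949367677076117
```

View pics/c4.png

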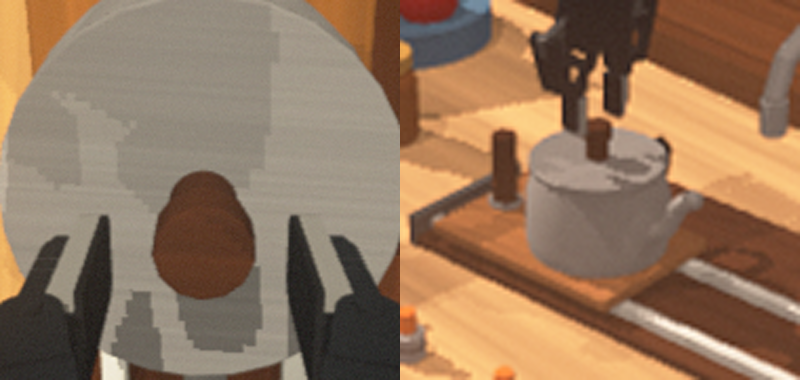

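```bash
python3 - <<'E'
from h import *
d=snapshot("wrist");s=snapshot("side")
for z in (.11,.12,.13,.14,.15,.16):
  print(z,"L wrist",px2w(d,231,253,z).round(3),"side",px2w(s,280.5,187,z).round(3)," R wrist",px2w(d,325,253,z).round(3),"side",px2w(s,292,183,z).round(3))
E
```

```text
0.11 L wrist [0.599 0.069 0.11 ] side [0.666 0.153 0.11 ]  R wrist [0.66  0.076 0.11 ] side [0.711 0.149 0.11 ]
0.12 L wrist [0.6   0.074 0.12 ] side [0.653 0.138 0.12 ]  R wrist [0.658 0.08  0.12 ] side [0.698 0.135 0.12 ]
0.13 L wrist [0.602 0.079 0.13 ] side [0.64  0.123 0.13 ]  R wrist [0.656 0.085 0.13 ] side [0.684 0.12  0.13 ]
0.14 L wrist [0.603 0.084 0.14 ] side [0.627 0.108 0.14 ]  R wrist [0.654 0.089 0.14 ] side [0.67  0.105 0.14 ]
0.15 L wrist [0.604 0.088 0.15 ] side [0.614 0.094 0.15 ]  R wrist [0.652 0.094 0.15 ] side [0.657 0.09  0.15 ]
0.16 L wrist [0.605 0.093 0.16 ] side [0.601 0.079 0.16 ]  R wrist [0.649 0.098 0.16 ] side [0.643 0.076 0.16 ]
```

Triangulating from both cameras puts the half-open tips at z ≈ 0.154, while the TCP reads 0.110. I'll go 22 mm lower, watching the force, then close.

move_arm(
  commands="0 0 5 0 0 0 0; 0 0 10 0 0 0 0; 0 0 15 0 0 0 0; 0 0 20 0 0 0 0; 0 0 22 0 0 0 0",
)

```text
t: 8.93
tcp_pos: [0.6285, 0.0829, 0.0885]
tool_rot: [0.667, 0.745, -0.0, -0.0]
force: [0.9, -0.2, -1.0]
finger_gap: 0.5
gripper_force: 0.0
```

move_arm(
  commands="0 0 0 0 0 0 -0.2; 0 0 0 0 0 0 -0.5; 0 0 0 0 0 0 -1; 0 0 0 0 0 0 -1; 0 0 0 0 0 0 -1",
)

```text
t: 9.55
tcp_pos: [0.6289, 0.0829, 0.0894]
tool_rot: [0.667, 0.745, 0.0, 0.0]
force: [-0.2, 0.4, 3.4]
finger_gap: 0.268
gripper_force: 88.1
```

Gripped: gap 0.268 fits the 26 mm knob head. Lifting.

move_arm(
  commands="0 0 -6 0 0 0 -1; 0 0 -14 0 0 0 -1; 0 0 -24 0 0 0 -1; 0 0 -34 0 0 0 -1; 0 0 -42 0 0 0 -1",
)

```text
t: 10.18
tcp_pos: [0.6291, 0.0829, 0.132]
tool_rot: [0.667, 0.745, 0.0, 0.0]
force: [-0.3, -0.5, -1.2]
finger_gap: 0.273
gripper_force: 88.2
```

move_arm(
  commands="15 -15 0 0 0 0 -1; 40 -38 0 0 0 0 -1; 68 -60 0 0 0 0 -1; 100 -80 0 0 0 0 -1; 130 -100 0 0 0 0 -1",
)

```text
t: 10.8
tcp_pos: [0.5146, 0.2021, 0.1315]
tool_rot: [0.668, 0.745, 0.0, 0.0]
force: [0.6, -1.2, -0.0]
finger_gap: 0.267
gripper_force: 88.3
```

```bash
python3 - <<'E'
from h import *
delta([.4215,.311,.131],6.5)
s=snapshot("side");d=snapshot("top")
cv2.imwrite("pics/s5.png",np.hstack([s["image"][100:350,130:400],d["image"][130:380,130:400]])[:,:,::-1])
st=telemetry.sense();print(st["finger_gap"],st["gripper_force"],st["force"])
E
```

```text
shift [118.4 -80.6   0.5] turn z -0.24931016327902 tooly heading 6.3 tcp [0.5146 0.2021 0.1315] q [0.17 0.51 1.68 0.   0.95 0.06]
0.2706511746202737 88.30938935279846 [ 0.05948785 -0.29307987 -1.44498226]
```

View pics/s5.png

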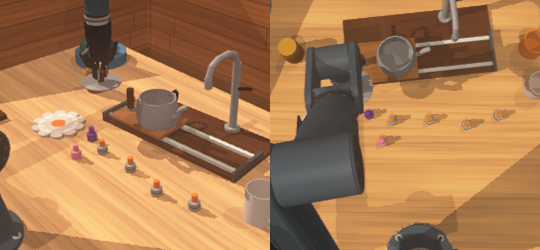

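The lid hangs level in the gripper and the pot is open. The four infusers are still in place. Next: move over the trivet and lower.

move_arm(
  commands="35 -25 0 0 0 0 -1; 80 -55 0 0 0 0 -1; 118 -81 10 0 0 0 -1; 118 -81 50 0 0 0 -1; 118 -81 90 0 0 0 -1",
)

```text
t: 11.52
tcp_pos: [0.4232, 0.3106, 0.0411]
tool_rot: [0.667, 0.745, 0.002, 0.001]
force: [-0.4, 0.4, -0.8]
finger_gap: 0.269
gripper_force: 88.4
```

```bash
python3 - <<'E'
from h import *
delta([.4215,.311,-.0136],6.5)
s=snapshot("side")
cv2.imwrite("pics/s6.png",cv2.resize(s["image"][150:270,130:290],(640,480),interpolation=cv2.INTER_CUBIC)[:,:,::-1])
st=telemetry.sense();print(st["finger_gap"],st["gripper_force"],st["force"])
E
```

```text
shift [ 0.5 -1.9 54.7] turn z -0.14332110628124894 tooly heading 6.4 tcp [0.4232 0.3106 0.0411] q [ 0.42  0.63  1.81 -0.    0.7   0.31]
0.26526721500326883 88.469717502594 [-1.07944886 -0.8421994  -4.25839399]
```

View pics/s6.png

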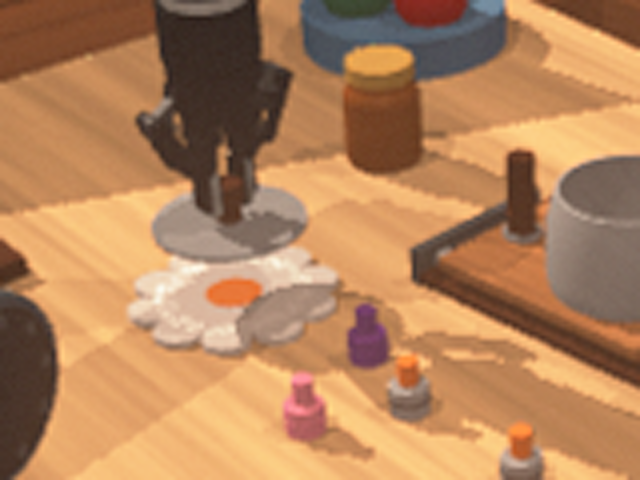

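The lid hangs level about 5 cm above the trivet's orange centre (233,292 in the crop). Lowering.

move_arm(
  commands="0 -2 15 0 0 0 -1; 0 -2 28 0 0 0 -1; 0 -2 38 0 0 0 -1; 0 -2 45 0 0 0 -1; 0 -2 49 0 0 0 -1",
)

```text
t: 12.2
tcp_pos: [0.42, 0.3095, -0.0081]
tool_rot: [0.667, 0.745, 0.0, 0.0]
force: [0.9, 0.5, -0.8]
finger_gap: 0.27
gripper_force: 88.5
```

move_arm(
  commands="0 0 1 0 0 0 -1; 0 0 2 0 0 0 -1; 0 0 3 0 0 0 -1; 0 0 4 0 0 0 -1; 0 0 4 0 0 0 -1",
)

```text
t: 12.82
tcp_pos: [0.4198, 0.3094, -0.012]
tool_rot: [0.667, 0.745, 0.0, 0.0]
force: [1.1, -0.4, -0.6]
finger_gap: 0.272
gripper_force: 88.5
```

move_arm(
  commands="0 0 1 0 0 0 -1; 0 0 2 0 0 0 -1; 0 0 3 0 0 0 -1; 0 0 3 0 0 0 -1; 0 0 3 0 0 0 -1",
)

```text
t: 13.45
tcp_pos: [0.4199, 0.3095, -0.0136]
tool_rot: [0.667, 0.745, 0.0, 0.0]
force: [-2.1, -0.6, 10.5]
finger_gap: 0.268
gripper_force: 89.6
```

Contact at the predicted height. Releasing and rising.

move_arm(
  commands="0 0 -1 0 0 0 -1; 0 0 -1 0 0 0 0; 0 0 -1 0 0 0 0; 0 0 -1 0 0 0 0; 0 0 -3 0 0 0 0",
)

```text
t: 14.08
tcp_pos: [0.4196, 0.3093, -0.0122]
tool_rot: [0.667, 0.745, -0.0, -0.0]
force: [0.3, 0.2, -0.1]
finger_gap: 0.503
gripper_force: 0.0
```

move_arm(
  commands="0 0 -10 0 0 0 0; 0 0 -40 0 0 0 0; 0 0 -80 0 0 0 0; 0 0 -120 0 0 0 0; 0 0 -150 0 0 0 0",
)

```text
t: 14.7
tcp_pos: [0.4201, 0.3097, 0.1405]
tool_rot: [0.667, 0.745, 0.001, 0.0]
force: [0.6, -0.1, 0.5]
finger_gap: 0.5
gripper_force: 0.0
```

```bash
python3 - <<'E'
from h import *
delta([.429,.092,.12],6.5)
d=snapshot("wrist");s=snapshot("side");t=snapshot("top")
cv2.imwrite("pics/w7.png",np.hstack([cv2.resize(d["image"],(400,300)),cv2.resize(s["image"][120:330,100:380],(400,300))])[:,:,::-1])
for n,i in (("w",d),("s",s),("t",t)):
  for o in orange(i): print(n,o)
import pickle;pickle.dump((d,s),open("w7.pkl","wb"))
E
```

```text
shift [-217.3  -15.    20.3] turn z -0.23062776941766572 tooly heading 6.3 tcp [0.4201 0.3097 0.1405] q [0.42 0.46 1.75 0.   0.93 0.31]
w ([456.5, 299.3], 6, [0.6249, 0.2168, 0.034])
w ([487.0, 300.3], 26, [0.6583, 0.2191, 0.034])
w ([497.9, 298.4], 7, [0.6692, 0.2227, 0.034])
w ([490.7, 303.9], 15, [0.6636, 0.2153, 0.034])
w ([488.7, 312.6], 18, [0.6648, 0.2042, 0.034])
w ([484.8, 328.6], 28, [0.6668, 0.1835, 0.034])
w ([483.3, 338.4], 9, [0.6691, 0.1705, 0.034])
s ([231.4, 242.1], 23, [0.4316, 0.0993, 0.034])
s ([259.6, 259.5], 23, [0.4361, -0.0213, 0.034])
s ([424.4, 277.6], 1335, [0.6986, -0.3654, 0.034])
s ([285.8, 282.7], 25, [0.4198, -0.1456, 0.034])
s ([324.0, 297.0], 35, [0.4508, -0.2506, 0.034])
t ([392.9, 174.2], 502, [0.6859, -0.3732, 0.034])
```

View pics/w7.png

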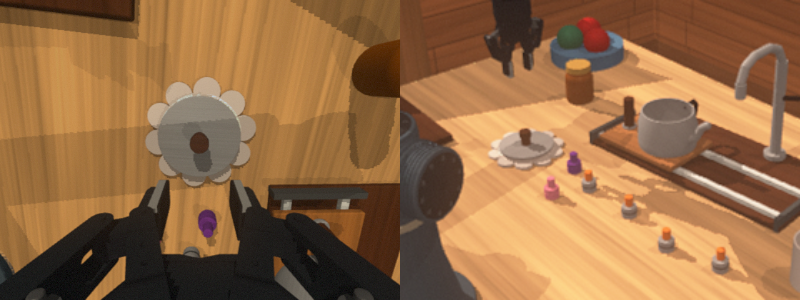

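The lid lies centred on the trivet. Exactly four orange-knobbed infusers are present, all upright. I'll go over the first one.

move_arm(
  commands="-45 -3 0 0 0 0 0; -95 -6 0 0 0 0 0; -145 -9 0 0 0 0 0; -190 -12 0 0 0 0 0; -217 -14 20 0 0 0 0",
  grip_force=50,
)

```text
t: 15.48
tcp_pos: [0.4299, 0.0903, 0.1178]
tool_rot: [0.668, 0.744, 0.0, 0.001]
force: [0.5, 0.2, -0.4]
finger_gap: 0.501
gripper_force: 0.0
```

```bash
cat >> h.py <<'E'
def find(z=0.036):
    d=snapshot("wrist")
    for o in orange(d,z,20):
        if o[2][0]<.55: print("w",o)
    s=snapshot("side")
    for o in orange(s,.034):
        if o[2][0]<.6: print("s",o)
    delta([0,0,0])
E
python3 - <<'E'
from h import *
find()
delta([.43,.094,-.007],6.5)
E
```

```text
w ([277.7, 193.2], 57, [0.4287, 0.0999, 0.036])
w ([280.1, 206.2], 73, [0.432, 0.0881, 0.036])
w ([268.8, 310.2], 132, [0.4325, -0.0208, 0.036])
w ([270.5, 323.1], 88, [0.4357, -0.0358, 0.036])
s ([231.4, 242.0], 21, [0.4319, 0.0997, 0.034])
s ([259.4, 259.8], 19, [0.4348, -0.0221, 0.034])
s ([285.8, 283.0], 26, [0.4188, -0.1466, 0.034])
s ([324.0, 297.4], 34, [0.4498, -0.2514, 0.034])
shift [ -44.9 -433.9  118.5] turn z None tooly heading 6.0 tcp [0.4274 0.0902 0.116 ] q [-0.05  0.41  1.96 -0.    0.77 -0.15]
shift [  3.4   3.7 123. ] turn z -0.4733809950888883 tooly heading 6.0 tcp [0.4274 0.0902 0.116 ] q [-0.05  0.41  1.96 -0.    0.77 -0.15]
```

move_arm(
  commands="2 3 30 0 0 0 0; 4 3 65 0 0 0 0; 4 3 95 0 0 0 0; 4 3 115 0 0 0 0; 4 3 122 0 0 0 0",
)

```text
t: 16.2
tcp_pos: [0.4309, 0.0973, -0.0053]
tool_rot: [0.667, 0.745, -0.001, -0.001]
force: [0.4, 0.1, 0.5]
finger_gap: 0.501
gripper_force: 0.0
```

move_arm(
  commands="0 0 0 0 0 0 -0.4; 0 0 0 0 0 0 -1; 0 0 0 0 0 0 -1; 0 0 0 0 0 0 -1; 0 0 0 0 0 0 -1",
)

```text
t: 16.82
tcp_pos: [0.4325, 0.0965, -0.0036]
tool_rot: [0.667, 0.745, 0.0, 0.0]
force: [-1.1, -0.5, 1.6]
finger_gap: 0.152
gripper_force: 48.6
```

move_arm(
  commands="0 0 -20 0 0 0 -1; 0 0 -60 0 0 0 -1; 0 0 -100 0 0 0 -1; 0 0 -130 0 0 0 -1; 0 0 -145 0 0 0 -1",
)

```text
t: 17.45
tcp_pos: [0.4327, 0.0965, 0.1428]
tool_rot: [0.667, 0.745, 0.001, 0.001]
force: [-0.6, 0.3, -1.1]
finger_gap: 0.155
gripper_force: 48.6
```

```bash
cat >> h.py <<'E'
POT=np.array([.631,.083])
def slot(sx,sy,z=.08):
    p=POT+sx*np.array([.994,.109])+sy*np.array([-.109,.994]);st=telemetry.sense();print("gap",st["finger_gap"].round(3),"F",st["force"].round(1));delta([*p,z],6.4)
E
python3 -c "
from h import *
slot(.018,.018)"
```

```text
Traceback (most recent call last):
  File "h.py", line 28, in slot
    p=POT+sx*np.array([.994,.109])+sy*np.array([-.109,.994]);st=telemetry.sense();print("gap",st["finger_gap"].round(3),"F",st["force"].round(1));delta([*p,z],6.4)
                                                                                              ^^^^^^^^^^^^^^^^^^^^^^
AttributeError: 'float' object has no attribute 'round'
```

move_arm(
  commands="-4 40 0 0 0 0 -1; -8 90 0 0 0 0 -1; -12 140 0 0 0 0 -1; -17 185 0 0 0 0 -1; -17 213 0 0 0 0 -1",
)

```text
t: 18.08
tcp_pos: [0.6476, 0.1025, 0.1406]
tool_rot: [0.668, 0.744, 0.0, 0.0]
force: [-0.0, 0.5, 0.5]
finger_gap: 0.15
gripper_force: 48.6
```

```bash
sed -i 's/st\["finger_gap"\].round(3)/round(st["finger_gap"],3)/' h.py; python3 -c "
from h import *
slot(.018,.018)
d=snapshot('wrist');cv2.imwrite('pics/w8.png',d['image'][:,:,::-1])"
```

```text
gap 0.15 F [-0.   0.5  0.5]
shift [ 0.5 -0.6 60.6] turn z -0.17015066348483288 tooly heading 6.2 tcp [0.6476 0.1025 0.1406] q [-0.01  0.63  1.4  -0.    1.12 -0.12]
```

View pics/w8.png

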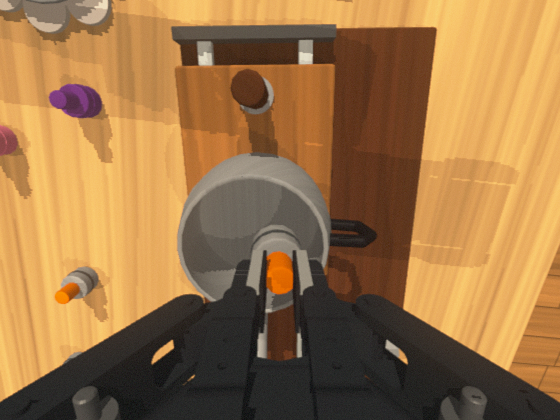

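The infuser hangs upright above the open pot. The mouth ellipse is centred at about (254,236), 150 px wide.

```bash
python3 -c "
from h import *
d=snapshot('wrist')
print([px2w(d,*p,.115).round(4) for p in ((254,237),(179,240),(330,237),(256,165))])"
```

```text
[array([0.6354, 0.0914, 0.115 ]), array([0.5811, 0.0832, 0.115 ]), array([0.6906, 0.0972, 0.115 ]), array([0.6323, 0.1439, 0.115 ])]
```

move_arm(
  commands="0 0 15 0 0 0 -1; 0 0 35 0 0 0 -1; 0 0 55 0 0 0 -1; 0 0 66 0 0 0 -1; 0 0 66 0 0 0 -1",
)

```text
t: 18.8
tcp_pos: [0.6438, 0.1029, 0.0737]
tool_rot: [0.667, 0.745, -0.001, -0.001]
force: [0.7, -0.5, -0.5]
finger_gap: 0.154
gripper_force: 48.7
```

move_arm(
  commands="0 0 0 0 0 0 -0.3; 0 0 0 0 0 0 -0.3; 0 0 0 0 0 0 -0.3; 0 0 -10 0 0 0 -0.3; 0 0 -50 0 0 0 -0.3",
)

```text
t: 19.42
tcp_pos: [0.6437, 0.1028, 0.1236]
tool_rot: [0.667, 0.745, -0.002, -0.002]
force: [1.3, 0.3, 0.3]
finger_gap: 0.35
gripper_force: 0.0
```

```bash
sed -i 's/^POT=.*/POT=np.array([.634,.087])/' h.py; python3 -c "
from h import *
find()
delta([.434,-.024,.12],6.4)"
```

```text
w ([64.8, 298.3], 171, [0.4388, -0.0218, 0.036])
s ([259.3, 259.8], 18, [0.4344, -0.022, 0.034])
s ([285.8, 283.0], 22, [0.4188, -0.1467, 0.034])
s ([323.9, 297.7], 26, [0.4487, -0.2521, 0.034])
shift [ -31.2 -658.3  123.7] turn z None tooly heading 6.3 tcp [0.6496 0.1029 0.1304] q [-0.01  0.64  1.41  0.    1.08 -0.12]
shift [-102.6 -228.3    8.2] turn z -0.1288487683040671 tooly heading 6.3 tcp [0.6496 0.1029 0.1304] q [-0.01  0.64  1.41  0.    1.08 -0.12]
```

move_arm(
  commands="-20 -45 -5 0 0 0 -0.3; -45 -100 -5 0 0 0 -0.2; -70 -155 0 0 0 0 0; -95 -205 5 0 0 0 0; -102 -228 10 0 0 0 0",
)

```text
t: 20.15
tcp_pos: [0.4273, -0.0241, 0.1152]
tool_rot: [0.668, 0.744, -0.0, -0.001]
force: [-0.1, 0.6, 1.3]
finger_gap: 0.499
gripper_force: 0.0
```

```bash
python3 -c "
from h import *
find()
delta([.435,-.024,-.004],6.4)"
```

```text
w ([285.0, 209.4], 148, [0.4338, -0.028, 0.036])
w ([255.5, 323.9], 222, [0.4178, -0.1508, 0.036])
s ([259.5, 258.1], 10, [0.4401, -0.016, 0.034])
s ([259.4, 262.0], 9, [0.4282, -0.0302, 0.034])
s ([285.8, 283.5], 18, [0.4174, -0.148, 0.034])
s ([324.0, 297.4], 25, [0.4498, -0.2514, 0.034])
shift [  68.8 -421.6  116.5] turn z None tooly heading 6.1 tcp [ 0.4269 -0.0235  0.1149] q [-0.32  0.4   1.99 -0.    0.75 -0.42]
shift [ -1.5   8.4 118.9] turn z -0.27838755278469307 tooly heading 6.1 tcp [ 0.4269 -0.0235  0.1149] q [-0.32  0.4   1.99 -0.    0.75 -0.42]
```

move_arm(
  commands="-1 7 30 0 0 0 0; -2 7 65 0 0 0 0; -2 7 95 0 0 0 0; -2 7 113 0 0 0 0; -2 7 119 0 0 0 0",
)

```text
t: 20.88
tcp_pos: [0.4386, -0.0245, -0.0049]
tool_rot: [0.667, 0.745, 0.0, 0.0]
force: [-1.0, -0.8, 0.0]
finger_gap: 0.503
gripper_force: 0.0
```

move_arm(
  commands="0 0 0 0 0 0 -0.4; 0 0 0 0 0 0 -1; 0 0 0 0 0 0 -1; 0 0 0 0 0 0 -1; 0 0 0 0 0 0 -1",
)

```text
t: 21.5
tcp_pos: [0.4378, -0.0248, -0.0036]
tool_rot: [0.667, 0.745, 0.0, 0.001]
force: [-0.2, 0.5, 2.8]
finger_gap: 0.153
gripper_force: 48.2
```

move_arm(
  commands="0 0 -20 0 0 0 -1; 0 0 -60 0 0 0 -1; 0 0 -100 0 0 0 -1; 0 0 -130 0 0 0 -1; 0 0 -145 0 0 0 -1",
)

```text
t: 22.12
tcp_pos: [0.4378, -0.0248, 0.1427]
tool_rot: [0.667, 0.745, 0.001, 0.001]
force: [0.4, -0.3, -1.3]
finger_gap: 0.155
gripper_force: 48.2
```

```bash
python3 -c "
from h import *
slot(.018,-.018)"
```

```text
gap 0.155 F [ 0.4 -0.3 -1.3]
shift [ 71.8 225.1  63.2] turn z -0.13421355849507677 tooly heading 6.3 tcp [ 0.4378 -0.0248  0.1427] q [-0.31  0.36  1.94  0.    0.84 -0.42]
```

move_arm(
  commands="15 45 0 0 0 0 -1; 32 100 0 0 0 0 -1; 50 155 0 0 0 0 -1; 66 205 0 0 0 0 -1; 72 225 0 0 0 0 -1",
)

```text
t: 22.75
tcp_pos: [0.6554, 0.0729, 0.1405]
tool_rot: [0.667, 0.745, 0.0, 0.0]
force: [0.1, -0.4, -0.5]
finger_gap: 0.157
gripper_force: 48.3
```

move_arm(
  commands="0 0 10 0 0 0 -1; 0 0 30 0 0 0 -1; 0 0 50 0 0 0 -1; 0 0 63 0 0 0 -1; 0 0 63 0 0 0 -1",
)

```text
t: 23.38
tcp_pos: [0.651, 0.0711, 0.0765]
tool_rot: [0.668, 0.745, -0.001, -0.002]
force: [0.5, 0.1, 0.3]
finger_gap: 0.152
gripper_force: 48.3
```

```bash
python3 -c "
from h import *
slot(.018,-.018)"
```

```text
gap 0.152 F [0.5 0.1 0.3]
shift [-0.4  2.8 -3.5] turn z -0.16533168643854879 tooly heading 6.2 tcp [0.651  0.0711 0.0765] q [-0.06  0.71  1.44 -0.    1.   -0.17]
```

move_arm(
  commands="0 0 0 0 0 0 -0.3; 0 0 0 0 0 0 -0.3; 0 0 0 0 0 0 -0.3; 0 0 -10 0 0 0 -0.3; 0 0 -60 0 0 0 -0.3",
)

```text
t: 24.0
tcp_pos: [0.6504, 0.0716, 0.1358]
tool_rot: [0.667, 0.745, -0.002, -0.003]
force: [0.5, -0.0, 0.3]
finger_gap: 0.353
gripper_force: 0.0
```

```bash
python3 -c "
from h import *
find()
delta([.418,-.149,.12],6.4)
d=snapshot('wrist');cv2.imwrite('pics/w9.png',d['image'][:,:,::-1])"
```

```text
w ([57.6, 357.6], 96, [0.4208, -0.1416, 0.036])
s ([286.0, 283.3], 21, [0.4185, -0.1478, 0.034])
s ([323.8, 297.2], 26, [0.4499, -0.2506, 0.034])
shift [   1.3 -663.5  136.3] turn z None tooly heading 6.3 tcp [0.6579 0.0714 0.1446] q [-0.06  0.62  1.39  0.    1.11 -0.17]
shift [-192.8 -262.9   21.7] turn z -0.12170896434315637 tooly heading 6.3 tcp [0.6579 0.0714 0.1446] q [-0.06  0.62  1.39  0.    1.11 -0.17]
```

View pics/w9.png

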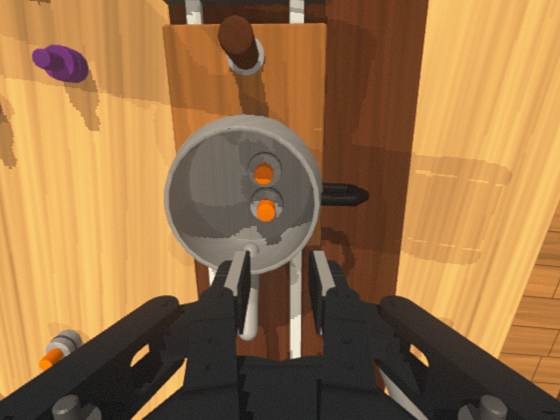

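Both infusers stand upright in the pot at (264,172) and (266,210), leaving the left half free. On to the third.

move_arm(
  commands="-30 -40 0 0 0 0 -0.3; -65 -88 0 0 0 0 -0.2; -100 -136 0 0 0 0 0; -135 -184 0 0 0 0 0; -170 -232 0 0 0 0 0",
)

```text
t: 24.78
tcp_pos: [0.4395, -0.1237, 0.1379]
tool_rot: [0.667, 0.745, -0.0, 0.0]
force: [0.2, -1.0, -0.1]
finger_gap: 0.5
gripper_force: 0.0
```

move_arm(
  commands="-23 -29 10 0 0 0 0; -23 -29 20 0 0 0 0; -23 -29 22 0 0 0 0; -23 -29 22 0 0 0 0; -23 -29 22 0 0 0 0",
)

```text
t: 25.4
tcp_pos: [0.4156, -0.1483, 0.1161]
tool_rot: [0.667, 0.745, 0.0, 0.0]
force: [0.4, -0.0, -0.3]
finger_gap: 0.498
gripper_force: 0.0
```

```bash
python3 -c "
from h import *
find()
delta([.418,-.149,-.004],6.4)"
```

```text
w ([280.9, 207.4], 141, [0.4185, -0.151, 0.036])
w ([300.0, 309.3], 212, [0.4493, -0.2538, 0.036])
s ([285.9, 283.3], 29, [0.4182, -0.1478, 0.034])
s ([324.0, 297.7], 30, [0.4487, -0.2524, 0.034])
shift [ 193.5 -396.4  115.9] turn z None tooly heading 6.4 tcp [ 0.4154 -0.1484  0.1162] q [-0.6   0.41  1.96  0.    0.77 -0.71]
shift [ -0.8   2.5 120.2] turn z -0.046929941386665064 tooly heading 6.4 tcp [ 0.4154 -0.1484  0.1162] q [-0.6   0.41  1.96  0.    0.77 -0.71]
```

move_arm(
  commands="-1 3 30 0 0 0 0; -1 3 65 0 0 0 0; -1 3 95 0 0 0 0; -1 3 113 0 0 0 0; -1 3 120 0 0 0 0",
)

```text
t: 26.12
tcp_pos: [0.4178, -0.1491, -0.0049]
tool_rot: [0.667, 0.745, -0.0, -0.001]
force: [-0.2, 0.4, 1.5]
finger_gap: 0.501
gripper_force: 0.0
```

move_arm(
  commands="0 0 0 0 0 0 -0.4; 0 0 0 0 0 0 -1; 0 0 0 0 0 0 -1; 0 0 0 0 0 0 -1; 0 0 0 0 0 0 -1",
)

```text
t: 26.75
tcp_pos: [0.4183, -0.1498, -0.0034]
tool_rot: [0.667, 0.745, 0.0, 0.001]
force: [-0.0, 0.0, 5.0]
finger_gap: 0.151
gripper_force: 49.2
```

move_arm(
  commands="0 0 -20 0 0 0 -1; 0 0 -60 0 0 0 -1; 0 0 -100 0 0 0 -1; 0 0 -130 0 0 0 -1; 0 0 -145 0 0 0 -1",
)

```text
t: 27.38
tcp_pos: [0.4182, -0.1497, 0.1426]
tool_rot: [0.667, 0.745, 0.0, 0.001]
force: [0.2, -0.3, -1.7]
finger_gap: 0.152
gripper_force: 48.8
```

```bash
python3 -c "
from h import *
slot(-.02,.018)"
```

```text
gap 0.152 F [ 0.2 -0.3 -1.7]
shift [229.9 220.2  62.7] turn z -0.12993219574318005 tooly heading 6.3 tcp [ 0.4182 -0.1497  0.1426] q [-0.6   0.37  1.93 -0.    0.85 -0.71]
```

move_arm(
  commands="25 25 0 0 0 0 -1; 62 60 0 0 0 0 -1; 100 96 0 0 0 0 -1; 138 132 0 0 0 0 -1; 175 168 0 0 0 0 -1",
)

```text
t: 28.0
tcp_pos: [0.5661, 0.0443, 0.1406]
tool_rot: [0.667, 0.745, -0.0, -0.0]
force: [0.0, -0.7, -0.2]
finger_gap: 0.149
gripper_force: 48.8
```

move_arm(
  commands="30 28 0 0 0 0 -1; 55 52 0 0 0 0 -1; 55 52 20 0 0 0 -1; 55 52 42 0 0 0 -1; 55 52 60 0 0 0 -1",
)

```text
t: 28.62
tcp_pos: [0.6106, 0.1033, 0.0796]
tool_rot: [0.667, 0.745, -0.001, -0.001]
force: [-0.5, -0.2, -1.6]
finger_gap: 0.148
gripper_force: 48.9
```

```bash
python3 -c "
from h import *
slot(-.02,.018)"
```

```text
gap 0.148 F [-0.5 -0.2 -1.6]
shift [-0.7  1.5 -0.4] turn z -0.11954778012041345 tooly heading 6.3 tcp [0.6106 0.1033 0.0796] q [-0.01  0.66  1.54 -0.    0.94 -0.12]
```

move_arm(
  commands="0 0 2 0 0 0 -1; 0 0 2 0 0 0 -0.3; 0 0 2 0 0 0 -0.3; 0 0 0 0 0 0 -0.3; 0 0 -55 0 0 0 -0.3",
)

```text
t: 29.25
tcp_pos: [0.608, 0.103, 0.133]
tool_rot: [0.668, 0.745, -0.003, -0.004]
force: [1.0, 0.5, 0.7]
finger_gap: 0.351
gripper_force: 0.0
```

```bash
python3 -c "
from h import *
find()
d=snapshot('wrist');print([(o[0],o[1],px2w(d,*o[0],.08).round(3)) for o in orange(d,.08,20)])
delta([.449,-.253,.12],6.4)"
```

```text
s ([323.8, 297.6], 26, [0.4488, -0.2519, 0.034])
shift [ -35.  -625.7  134.3] turn z None tooly heading 6.3 tcp [0.6163 0.1032 0.1422] q [-0.01  0.58  1.49  0.    1.06 -0.12]
[([271.1, 211.7], 230, array([0.612, 0.101, 0.08 ])), ([309.1, 218.4], 222, array([0.644, 0.099, 0.08 ])), ([306.9, 247.1], 177, array([0.646, 0.072, 0.08 ]))]
shift [-335.9 -203.6   18.6] turn z -0.13202250602239474 tooly heading 6.3 tcp [0.6146 0.1031 0.14  ] q [-0.01  0.58  1.5   0.    1.06 -0.12]
```

Three knobs are seen inside the pot. Now the fourth.

move_arm(
  commands="-35 -25 0 0 0 0 -0.3; -85 -55 0 0 0 0 -0.2; -135 -85 0 0 0 0 0; -185 -115 0 0 0 0 0; -235 -145 0 0 0 0 0",
)

```text
t: 30.02
tcp_pos: [0.4917, -0.1476, 0.1357]
tool_rot: [0.667, 0.745, -0.0, -0.0]
force: [0.3, -0.6, -0.2]
finger_gap: 0.498
gripper_force: 0.0
```

move_arm(
  commands="-50 -30 5 0 0 0 0; -101 -59 15 0 0 0 0; -101 -59 20 0 0 0 0; -101 -59 20 0 0 0 0; -101 -59 20 0 0 0 0",
)

```text
t: 30.65
tcp_pos: [0.4456, -0.2516, 0.116]
tool_rot: [0.667, 0.745, 0.0, -0.0]
force: [-0.4, 0.9, -0.7]
finger_gap: 0.495
gripper_force: 0.0
```

```bash
python3 -c "
from h import *
find()
delta([.449,-.253,-.004],6.4)"
```

```text
w ([281.2, 200.8], 67, [0.448, -0.2481, 0.036])
w ([283.9, 213.5], 75, [0.4518, -0.2595, 0.036])
s ([323.8, 297.9], 23, [0.4479, -0.2526, 0.034])
shift [ 299.9 -415.1  116.2] turn z None tooly heading 6.4 tcp [ 0.4459 -0.2518  0.1162] q [-0.73  0.49  1.79  0.    0.86 -0.84]
shift [ -1.6   2.9 120.2] turn z 0.0051004404882633025 tooly heading 6.4 tcp [ 0.4459 -0.2518  0.1162] q [-0.73  0.49  1.79  0.    0.86 -0.84]
```

move_arm(
  commands="-1 3 30 0 0 0 0; -2 3 65 0 0 0 0; -2 3 95 0 0 0 0; -2 3 113 0 0 0 0; -2 3 120 0 0 0 0",
)

```text
t: 31.38
tcp_pos: [0.4487, -0.2536, -0.0048]
tool_rot: [0.667, 0.745, 0.0, -0.001]
force: [0.5, 0.9, -0.5]
finger_gap: 0.499
gripper_force: 0.0
```

move_arm(
  commands="0 0 0 0 0 0 -0.4; 0 0 0 0 0 0 -1; 0 0 0 0 0 0 -1; 0 0 0 0 0 0 -1; 0 0 0 0 0 0 -1",
)

```text
t: 32.0
tcp_pos: [0.449, -0.2552, -0.0033]
tool_rot: [0.667, 0.745, 0.0, 0.001]
force: [-0.5, 0.9, 5.9]
finger_gap: 0.148
gripper_force: 49.4
```

move_arm(
  commands="0 0 -20 0 0 0 -1; 0 0 -60 0 0 0 -1; 0 0 -100 0 0 0 -1; 0 0 -130 0 0 0 -1; 0 0 -145 0 0 0 -1",
)

```text
t: 32.62
tcp_pos: [0.4489, -0.2552, 0.1424]
tool_rot: [0.667, 0.745, -0.0, 0.001]
force: [-0.6, 0.5, -0.7]
finger_gap: 0.148
gripper_force: 48.8
```

```bash
python3 -c "
from h import *
slot(-.02,-.018)"
```

```text
gap 0.148 F [-0.6  0.5 -0.7]
shift [302.1 201.3  62.2] turn z -0.13611116633121867 tooly heading 6.3 tcp [ 0.4489 -0.2552  0.1424] q [-0.73  0.45  1.76 -0.    0.93 -0.84]
```

move_arm(
  commands="30 20 0 0 0 0 -1; 75 50 0 0 0 0 -1; 120 80 0 0 0 0 -1; 165 110 0 0 0 0 -1; 210 140 0 0 0 0 -1",
)

```text
t: 33.25
tcp_pos: [0.5647, -0.0291, 0.1399]
tool_rot: [0.667, 0.745, -0.001, -0.001]
force: [0.7, -0.0, -0.1]
finger_gap: 0.151
gripper_force: 48.8
```

move_arm(
  commands="45 30 0 0 0 0 -1; 92 62 0 0 0 0 -1; 92 62 20 0 0 0 -1; 92 62 42 0 0 0 -1; 92 62 60 0 0 0 -1",
)

```text
t: 33.88
tcp_pos: [0.6152, 0.0677, 0.0789]
tool_rot: [0.667, 0.745, -0.001, -0.001]
force: [-0.3, 0.5, -0.8]
finger_gap: 0.149
gripper_force: 48.9
```

```bash
python3 -c "
from h import *
slot(-.02,-.018)"
```

```text
gap 0.149 F [-0.3  0.5 -0.8]
shift [-0.9  0.8 -1.1] turn z -0.11333693656372645 tooly heading 6.3 tcp [0.6152 0.0677 0.0789] q [-0.07  0.66  1.54 -0.    0.94 -0.18]
```

move_arm(
  commands="0 0 2 0 0 0 -1; 0 0 2 0 0 0 -0.3; 0 0 2 0 0 0 -0.3; 0 0 0 0 0 0 -0.3; 0 0 -55 0 0 0 -0.3",
)

```text
t: 34.5
tcp_pos: [0.613, 0.0675, 0.133]
tool_rot: [0.668, 0.745, -0.003, -0.004]
force: [0.9, -0.4, -0.5]
finger_gap: 0.352
gripper_force: 0.0
```

move_arm(
  commands="30 0 -30 0 0 0 0; 70 0 -30 0 0 0 0.5; 100 0 -30 0 0 0 1; 120 0 -30 0 0 0 1; 128 0 -30 0 0 0 1",
)

```text
t: 35.12
tcp_pos: [0.6023, 0.1956, 0.1663]
tool_rot: [0.667, 0.745, 0.0, 0.0]
force: [0.9, -0.4, -0.2]
finger_gap: 1.002
gripper_force: 0.0
```

```bash
python3 -c "
from h import *
d=snapshot('wrist');print([(o[0],o[1],px2w(d,*o[0],.08).round(3)) for o in orange(d,.08,20)])
s=snapshot('side');t=snapshot('top')
print([o for o in orange(s)],[o for o in orange(t)])
delta([.6175,.1935,.055],6.5)
cv2.imwrite('pics/f.png',np.vstack([np.hstack([cv2.resize(d['image'],(400,300)),cv2.resize(s['image'],(400,300))]),cv2.resize(t['image'][:300],(800,429))[:300]])[:,:,::-1])"
```

```text
[([308.3, 304.1], 41, array([0.644, 0.093, 0.08 ])), ([279.0, 319.3], 124, array([0.617, 0.072, 0.08 ])), ([308.4, 320.8], 169, array([0.647, 0.073, 0.08 ]))]
[([286.3, 202.9], 9, [0.7042, 0.1683, 0.034]), ([424.7, 277.6], 1323, [0.6991, -0.3659, 0.034])] [([391.5, 172.1], 184, [0.6933, -0.3691, 0.034]), ([409.4, 167.7], 22, [0.7091, -0.4294, 0.034]), ([382.9, 183.2], 44, [0.6547, -0.3387, 0.034]), ([250.0, 181.5], 14, [0.6565, 0.1026, 0.034]), ([249.0, 191.0], 11, [0.6239, 0.1052, 0.034])]
shift [ -2.3  14.9 110.9] turn z -0.23167785884041336 tooly heading 6.3 tcp [0.6025 0.1943 0.1659] q [ 0.14  0.57  1.44 -0.    1.14  0.03]
```

View pics/f.png

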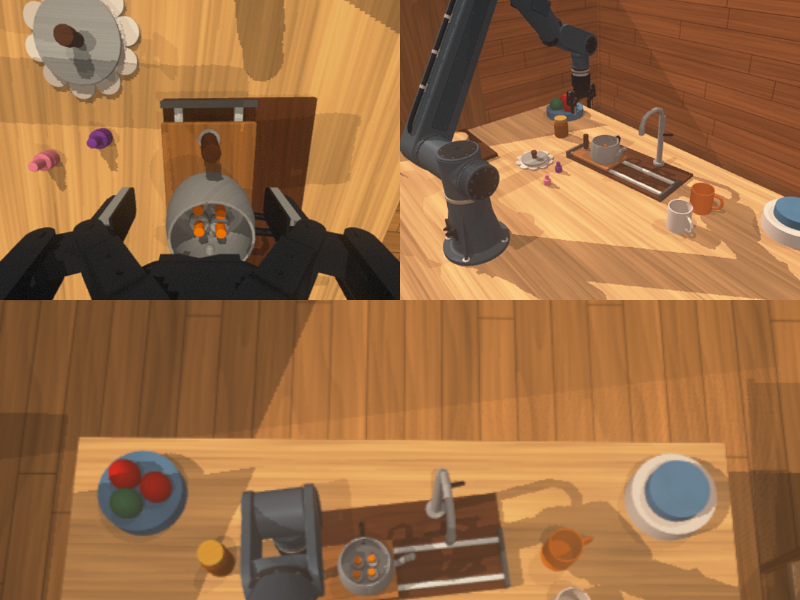

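All four infusers stand in the pot, the carriage is still out, the lid is on the trivet and no other infuser is left. Now grip the post and push home.

move_arm(
  commands="-2 15 20 0 0 0 1; -2 15 50 0 0 0 1; -2 15 80 0 0 0 1; -2 15 105 0 0 0 1; -2 15 117 0 0 0 1",
  grip_force=60,
)

```text
t: 35.9
tcp_pos: [0.6169, 0.1929, 0.0473]
tool_rot: [0.668, 0.744, -0.001, -0.001]
force: [0.9, 0.1, 0.6]
finger_gap: 1.001
gripper_force: 0.0
```

move_arm(
  commands="0 0 0 0 0 0 0.3; 0 0 0 0 0 0 -0.2; 0 0 0 0 0 0 -1; 0 0 0 0 0 0 -1; 0 0 0 0 0 0 -1",
)

```text
t: 36.52
tcp_pos: [0.6162, 0.1942, 0.0504]
tool_rot: [0.667, 0.745, -0.001, -0.001]
force: [-3.8, -1.1, 6.4]
finger_gap: 0.249
gripper_force: 58.5
```

```bash
python3 -c "
from h import *
delta([.639,.012,.05],6.9)
print(telemetry.sense()['force'])"
```

```text
shift [-183.6    2.7    0.5] turn z -0.6125873882845809 tooly heading 6.3 tcp [0.6162 0.1942 0.0504] q [ 0.13  0.73  1.48 -0.    0.93  0.02]
[-3.82348012 -1.12463233  6.35385031]
```

move_arm(
  commands="-8 0 -2 0 0 0 -1; -24 0 -3 0 0 0 -1; -44 1 -3 0 0 0 -1; -66 1 -3 0 0 0 -1; -88 1 -3 0 0 0 -1",
)

```text
t: 37.15
tcp_pos: [0.6269, 0.1062, 0.0506]
tool_rot: [0.667, 0.745, -0.001, -0.001]
force: [-0.4, 4.6, -11.6]
finger_gap: 0.251
gripper_force: 59.2
```

move_arm(
  commands="-22 0 0 0 0 0 -1; -44 1 0 0 0 0 -1; -64 1 0 0 0 0 -1; -80 1 0 0 0 0 -1; -90 1 0 0 0 0 -1",
)

```text
t: 37.78
tcp_pos: [0.6378, 0.0166, 0.0507]
tool_rot: [0.668, 0.744, -0.001, -0.001]
force: [0.2, 4.1, -22.5]
finger_gap: 0.252
gripper_force: 59.6
```

move_arm(
  commands="-2 0 0 0 0 0 -1; -4 0 0 0 0 0 -1; -6 0 0 0 0 0 -1; -7 0 0 0 0 0 -1; -7 0 0 0 0 0 -1",
)

```text
t: 38.4
tcp_pos: [0.6378, 0.0156, 0.0507]
tool_rot: [0.668, 0.745, 0.001, -0.004]
force: [-0.8, 14.0, -24.1]
finger_gap: 0.249
gripper_force: 59.7
```

move_arm(
  commands="3 0 2 0 0 0 -1; 5 0 4 0 0 0 -1; 5 0 4 0 0 0 1; 5 0 4 0 0 0 1; 5 0 4 0 0 0 1",
)

```text
t: 39.02
tcp_pos: [0.6421, 0.0148, 0.0506]
tool_rot: [0.667, 0.745, 0.002, 0.003]
force: [-0.1, -0.0, -0.4]
finger_gap: 0.872
gripper_force: 0.0
```

move_arm(
  commands="0 0 -30 0 0 0 1; 0 0 -80 0 0 0 1; 0 0 -130 0 0 0 1; 0 -40 -160 0 0 0 1; 40 -90 -160 0 0 0 1",
)

```text
t: 39.65
tcp_pos: [0.5505, 0.0426, 0.2121]
tool_rot: [0.669, 0.744, 0.003, 0.005]
force: [-0.0, 1.5, 0.7]
finger_gap: 1.002
gripper_force: 0.0
```

```bash
python3 -c "
from h import *
d=snapshot('wrist')
print([(o[0],o[1],px2w(d,*o[0],.08).round(3)) for o in orange(d,.08,15)])
h=cv2.cvtColor(snapshot('top')['image'],cv2.COLOR_RGB2HSV)
t=snapshot('top');print([(o[0],o[1],px2w(t,*o[0],.08).round(3)) for o in orange(t,.08,4)])
s=snapshot('side');print([(o[0],o[1]) for o in orange(s)])
print(telemetry.sense()['force'].round(1))"
```

```text
[([378.7, 237.7], 24, array([0.669, 0.001, 0.08 ])), ([337.3, 298.4], 75, array([ 0.635, -0.08 ,  0.08 ])), ([363.1, 301.4], 93, array([ 0.666, -0.081,  0.08 ])), ([335.5, 318.6], 95, array([ 0.638, -0.108,  0.08 ])), ([360.2, 318.9], 136, array([ 0.667, -0.106,  0.08 ]))]
[([392.5, 170.4], 258, array([ 0.685, -0.36 ,  0.08 ])), ([409.5, 167.5], 20, array([ 0.695, -0.416,  0.08 ])), ([315.4, 174.1], 10, array([ 0.67 , -0.111,  0.08 ])), ([305.4, 175.5], 13, array([ 0.665, -0.079,  0.08 ])), ([304.7, 185.3], 15, array([ 0.633, -0.076,  0.08 ])), ([316.2, 185.2], 4, array([ 0.633, -0.113,  0.08 ]))]
[([333.9, 223.4], 16), ([424.6, 277.6], 1314)]
[ 0.9  0.9 -0.6]
```

```bash
python3 -c "
from station import ticket
print(ticket.sign_off())"
```

```text
the job is handed in; nothing more can be done
None
```

The job is handed in, with no verdict returned: by my measurements the carriage is fully home, all four infusers are in the open pot under the tap, the lid is centred on the trivet knob up, and I never touched the mugs or honey jar.

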